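Test a foot-pedal switch at the tool-shop counter

ROBOT

A 6-joint arm with a two-finger parallel gripper is mounted at the origin on the work surface. World frame = base frame: x ahead of the robot, y to its left, z up, the work surface at z = 0. Lengths are in m, angles in rad, forces in N, time in s.
With the tool pointing down it reaches from about 0.35 to 0.975 m from the base axis. Payload 4.9 kg.
Tool frame: the origin (TCP) lies midway between the tips of the shut fingers; the grasp point (between the pads) lies 19 mm behind it; z points along the fingers, y is the line along which they close (so a half turn about z gives the same grasp; the last joint's range is limited). The gripper opens to 85 mm and grips with 20 to 120 N. Pads are 22 mm wide; open, the fingers measure 114 mm over their backs; the gripper's body (76 mm by 85 mm) begins 54 mm behind the grasp point. The pads swing forward as they close: fully open they stand 13 mm farther back than shut.
Start: joints at [1.037, 0.053, 1.613, -0, 1.476, -0.119], TCP at [0.252, 0.572, 0.231] pointing down, gripper open.
Joint ranges: [-3.01, 3.01], [-1.01, 2.22], [0.06, 2.58], [-1.02, 4.17], [0.09, 2.62], [-3.14, 3.14]. Speed limits (rad/s): [2.57, 2.57, 3.14, 3.14, 3.14, 3.14].

INTERFACE

Orientations are given as a unit quaternion [w, x, y, z].
In Python, from plant import state, grab_frame, job_done, cut_out, place_of gives the robot as it stands.
- The arm moves only by the tool jog_arm, never from a script. Its argument "motion" is text: rows parted by semicolons, each of 7 numbers parted by spaces: the opening in per cent of the stroke, from 0 (shut) to 100 (fully open), then the shift along the tool's x, y, z as a fraction of full scale, then the turn, a rotation vector about the tool's x, y, z as a fraction of full scale. A call has exactly 5 rows; each row is the pose to reach, as a shift and turn from the pose commanded when the call began, along the tool's axes at that moment; what a row does not reach only later rows make up. Full scale, the value 1, is 50 cm for a shift and 1.5 rad for a turn. A row lasts 1/8 s, in which the tool goes at most 62.5 mm and 10.7 degrees, less where a joint would pass 70% of its speed; a pose out of reach is approached as far as the arm can. A call with a number of a shift or a turn outside -1 to 1 is refused whole. A call with a gripper value outside its range is refused whole. The fingers move at their own pace and stop on an object; the grip force is fixed at half the most. Time passes only in rows, so rows that repeat a pose let the fingers close, or fill a call up. It gives the time, the measured TCP pose, the force, the opening and the grip force at its end, in the units of the state.
- state(): the state, without advancing time (a new reading comes with each control period).
- grab_frame(name): name is "scene" or "side" or "wrist"; returns a dict with "color" (480x640x3 uint8, red, green, blue), "range_z" (480x640 float32, m along the optical axis (not along the pixel's ray), 0 where there is no reading), "intrinsics" (3x3 intrinsics, pixels), "world_from_camera" (4x4, takes a point from camera to world coordinates). Camera axes: x right, y up, looking along -z (the intrinsics and any distortion apply to the point x, -y, -z); pixel columns grow to the right and rows downward; lengths in m; the calibration is good to about 2 mm. The wrist camera is an equidistant fisheye: a pixel r from the principal point sees the ray r / f radians off the axis. A picture is of the moment at which its call begins.
- job_done(): hands the job in; it is judged then, once.
Trained networks look in the newest picture that a camera, given by its name, has taken for a name from the list of things; names that differ only in an ending like _2 or _b are one class to them, and where a whole thing is asked for, a point or a joint stands for the part that bears it (a point fixed in the world has none). Each returns a list of dicts, best first, with "p" (0 to 1); they miss things now and then, are a little off and sometimes report something else, mostly with a low value. They report only what shows in the picture. A call takes as long as a camera call. They do not tell look-alikes from the thing itself.
- cut_out(camera, thing): "pixels" (480x640 bool, what is visible of it).
- place_of(camera, thing): "at" ([x, y, z] in m, in world coordinates, good to about 4 mm: a listed point, or the origin of a listed thing).
The state is a dict: "time": time; "joint_pos": joint angles; "joint_vel": joint speeds; "joint_efforts": joint torques, N m; "tool_pos": TCP position; "tool_rot": TCP orientation; "contact_force": force on the tool from outside, world axes, zero at the start; "ft_torque": the same for the moment, N m; "gripper_width": opening from 0.0 (shut) to 1.0 (fully open); "grasp_force": force on a finger pad.
Only numpy, scipy, OpenCV 4.12 (cv2) and the standard library are available. Lean on these libraries where they do the work, as an engineer would, in place of code of your own. Each camera call takes 0.05 s, during which the arm holds its last target. There are 200 camera calls.

TASK

Test the foot-pedal switch on the shop counter for a customer: lift the loose red cover off it and set it down, not drop it, flat in the empty blue tray with its handle up. Then push the yellow spring pedal all the way down to its stop with the gripper, hold it there for about a second and let it spring back up. Do not shift the green bottle, the small yellow box or the wrench that lie between the pedal switch and the tray.

Things in the scene. Friction and masses are not known exactly. Their poses are not given: they have to be found in the camera images.
- pedal: The foot-pedal switch, fixed to the counter: green base plate 190 x 110 x 12 mm (its x from -85 to +105, y +-55), black terminal box 26 x 90 mm, 41 mm high, across its far end (x 75 to 101). Origin: on the counter, under the centre of the cover as it starts; x points from the pedal's free end towards its hinge and the terminal box (roughly away from the robot), z up.
- treadle (a joint): Angle of the yellow pedal plate, rad: 0 = up (at rest, its free end raised, sloping 0.24 rad), 0.20 = fully down on its stop. A spring returns it. Plate 105 long x 66 wide x 6 mm thick; its hinge line lies along the base's y at base x = +45, z = 26 mm; its free end points to base -x. Pressed at treadle_pad it takes about 4.5 N to start and 11 N to reach the stop.
- treadle_pad (a point): Where to press: middle of the width on the plate's top face, 88 mm from the hinge (17 mm short of the free end); moves with the plate. 53 mm above the counter when up, about 17 mm lower when fully down.
- cover: Loose red cover, an open-bottomed shell 140 (its x) x 90 (its y) x 70 mm high, wall 3 mm, 0.1 to 0.22 kg, standing on the green base plate (12 mm above the counter) over the yellow pedal; its x lies along the pedal's x to within a few degrees. On top a black handle rib 60 (x) x 14 (y) x 32 mm high, up to 102 mm above the cover's underside. Origin: centre of the underside, z up.
- cover_handle (a point): Grip point on the black handle rib of the cover, 22 mm above the cover's roof and 92 mm above its underside; pinch the rib across its 14 mm (the cover's y).
- tray: Empty blue tray fixed on the counter, outside 220 (its x) x 170 (its y) x 30 mm high, walls and floor 5 mm. Origin: centre of its underside, z up.
- oil_bottle: Green bottle with a yellow cap, 52 mm diameter, 130 mm tall, standing between and beyond pedal and tray; leave alone. Origin: centre of its underside.
- insert_box: Small yellow box 62 x 42 x 24 mm with a white paper band, lying between pedal and tray; leave alone. Origin: centre of its underside.
- wrench: Steel wrench 150 mm long lying between pedal and tray; leave alone.
Things that resemble listed ones, but are neither listed nor needed, are in the scene too. What is meant by the cover is not brown, pink or purple, and is the smaller of those in its own colour.

How it is judged:
On the way, in this order (a step that is already met when the one before it is completed fails the run):
1. the cover stands flat in the blue tray, handle up, let go of (x of cover in the frame of tray between -0.065 and 0.065 m and y of cover in the frame of tray between -0.05 and 0.05 m and z of cover in the frame of tray below 0.012 m and angle between cover's own z axis and vertical below 0.08 rad and contact force between the fingers and cover below 0.1 N and linear speed of cover below 0.03 m/s), for 0.2 s.
2. the gripper holds the pedal down at its stop (0.185 rad or more) for 0.8 s (value of joint treadle above 0.185 rad and contact force between the fingers and pedal above 1 N), for 0.8 s.
At the end, for the whole second after the job is handed in: The cover stands at rest on the floor of the blue tray, handle up (underside within 12 mm of the tray's underside in height, tilt under 0.08 rad, centre within 65 mm along and 50 mm across of the tray's centre), let go of, and the pedal is back up (under 0.02 rad) (all of step 1 and value of joint treadle below 0.02 rad); the robot touches nothing.
It fails at once if the cover is dropped (moves faster than 0.5 m/s while the gripper does not touch it) (linear speed of cover above 0.5 m/s and contact force between the fingers and cover below 0.05 N).
It fails at once if the bottle, the yellow box or the wrench is moved by more than 30 mm (distance of any of oil_bottle, insert_box, wrench from where it was at the start of the episode above 0.03 m).
It also fails if it takes over 56 s, if anything falls off the work surface, if the arm or the gripper's body presses on something with over 40 N, if the wrist force passes 120 N, or if a joint passes its speed limit or range.

## Working session

There is one attempt and no reset: what is moved stays moved. The work goes in short steps, Python scripts to look and compute and a tool call to move; the robot and the scene stay as the last step left them, time stands still between calls to the robot, and variables do not carry over. Pictures are saved under pics/ and viewed, at most 10 in all, crops included, and the job is handed in when it is done.

Besides the shell and the picture viewer there is one more tool, called as name(argument=value, ...) on one line, values as JSON. jog_arm: Moves the arm, as the interface text tells. Shift numbers are shares of 50 cm and turn numbers shares of 1.5 rad, none past 1 either way. Its arguments: {"type":"object","properties":{"motion":{"type":"string"}},"required":["motion"]}

```bash
mkdir -p pics; ls
cat > h.py <<'E'
import numpy as np, cv2
from plant import *
np.set_printoptions(precision=4,suppress=True)
def world(f):
    d=f["range_z"];K=f["intrinsics"];T=f["world_from_camera"]
    v,u=np.mgrid[:480,:640]
    P=np.stack([(u-K[0,2])/K[0,0]*d,-(v-K[1,2])/K[1,1]*d,-d],-1)
    W=P@T[:3,:3].T+T[:3,3]; W[d==0]=np.nan
    return W
def save(n,img): cv2.imwrite(f"pics/{n}.png",np.ascontiguousarray(img[...,::-1]))
E
python3 - <<'E'
from h import *
for c in ("scene","side"):
    f=grab_frame(c); save(c+"1",f["color"]); np.savez(c+"1.npz",**f)
    for t in ("cover","cover_handle","tray","pedal","treadle_pad","oil_bottle","insert_box","wrench"):
        print(c,t,[(round(r["p"],2),np.round(r["at"],3).tolist()) for r in place_of(c,t)][:4])
print(state())
E
```

```text
pics
scene cover [(0.97, [0.485, -0.228, 0.01]), (0.89, [0.398, -0.422, -0.002]), (0.88, [0.693, -0.429, -0.002]), (0.66, [0.365, -0.641, 0.001])]
scene cover_handle [(0.9, [0.484, -0.227, 0.107]), (0.77, [0.396, -0.428, 0.097]), (0.67, [0.24, -0.25, 0.134]), (0.6, [0.362, -0.637, 0.092])]
scene tray [(0.66, [0.501, 0.234, 0.002])]
scene pedal [(0.89, [0.484, -0.222, -0.001]), (0.15, [0.503, 0.239, 0.003])]
scene treadle_pad []
scene oil_bottle [(0.79, [0.683, -0.025, -0.001])]
scene insert_box [(0.61, [0.41, 0.009, 0.002])]
scene wrench [(0.86, [0.544, -0.007, 0.001])]
side cover [(0.98, [0.484, -0.227, 0.01]), (0.84, [0.691, -0.437, -0.001]), (0.83, [0.394, -0.425, 0.003]), (0.74, [0.364, -0.638, 0.002])]
side cover_handle [(0.96, [0.397, -0.422, 0.096]), (0.92, [0.357, -0.642, 0.093]), (0.65, [0.485, -0.222, 0.105]), (0.64, [0.234, -0.244, 0.13])]
side tray [(0.76, [0.499, 0.238, -0.002])]
side pedal [(0.9, [0.487, -0.223, 0.0])]
side treadle_pad []
side oil_bottle [(0.86, [0.683, -0.025, 0.001]), (0.67, [0.544, -0.005, -0.003])]
side insert_box [(0.62, [0.407, 0.006, 0.003])]
side wrench [(0.82, [0.542, -0.007, -0.0])]
{'time': 0.9, 'joint_pos': array([ 1.037 ,  0.0527,  1.6129,  0.    ,  1.476 , -0.119 ]), 'joint_vel': array([-0.0002, -0.0013,  0.0011, -0.    ,  0.0012,  0.0003]), 'joint_efforts': array([ -0.0021, -39.3681, -37.0466,  -0.0003,   0.0005,  -0.    ]), 'tool_pos': array([0.2519, 0.572 , 0.2313]), 'tool_rot': array([0.    , 0.2059, 0.9786, 0.    ]), 'contact_force': array([0.2392, 0.4251, 0.3888]), 'ft_torque': array([-0.0155, -0.026 , -0.0363]), 'grasp_force': 0.0, 'gripper_width': 0.9988722986127823}
```

View pics/scene1.png

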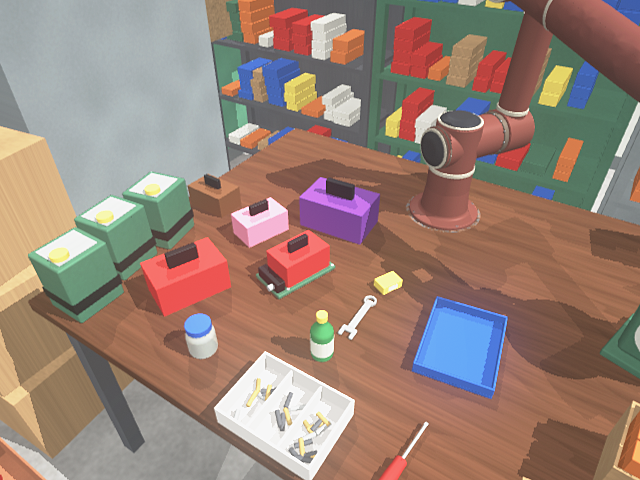

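Run:
```python
from h import *
for c in ("scene","side"):
    f=dict(np.load(c+"1.npz")); W=world(f); I=f["color"].astype(int)
    d=np.linalg.norm(W[...,:2]-[.485,-.226],axis=-1)<.13
    hsv=cv2.cvtColor(f["color"],cv2.COLOR_RGB2HSV)
    red=((hsv[...,0]<8)|(hsv[...,0]>172))&(hsv[...,1]>110)
    def rect(n,m):
        p=W[m][:,:2].astype(np.float32)
        (cx,cy),s,a=cv2.minAreaRect(p); print(c,n,m.sum(),np.round([cx,cy],4),np.round(s,3),a,"z",np.round(np.nanmedian(W[m][:,2]),4))
        v,u=np.nonzero(m); print("   px",u.mean().round(),v.mean().round())
    rect("roof",d&red&(abs(W[...,2]-.082)<.005))
    rect("handle",d&(hsv[...,2]<90)&(abs(W[...,2]-.114)<.005))
    t=np.linalg.norm(W[...,:2]-[.5,.236],axis=-1)<.17
    rect("trayrim",t&(hsv[...,0]>95)&(hsv[...,0]<130)&(hsv[...,1]>100)&(abs(W[...,2]-.03)<.004))
    # highest things
    g=(abs(W[...,0]-.55)<.25)&(abs(W[...,1])<.5)
    K=f["intrinsics"];T=f["world_from_camera"]
    q=T[:3,:3].T@(np.array([.485,-.226,.08])-T[:3,3]); print("cover px",K[0,0]*q[0]/-q[2]+K[0,2],K[1,2]+K[1,1]*q[1]/q[2])
f=dict(np.load("side1.npz"));
```

```text
scene roof 990 [ 0.4862 -0.2237] [0.097 0.143] 72.7083511352539 z 0.0809
   px 297.0 250.0
scene handle 13 [ 0.4896 -0.2249] [0.011 0.055] 68.58965301513672 z 0.1118
   px 296.0 239.0
scene trayrim 684 [0.501  0.2354] [0.223 0.17 ] 8.369560241699219 z 0.0286
   px 463.0 346.0
cover px 297.4728628373085 247.30397796593434
side roof 1022 [ 0.4885 -0.2269] [0.098 0.141] 71.84679412841797 z 0.0824
   px 325.0 261.0
side handle 87 [ 0.4857 -0.2284] [0.021 0.052] 67.0437240600586 z 0.1135
   px 325.0 250.0
side trayrim 314 [0.5025 0.2304] [0.222 0.179] 8.04344654083252 z 0.0293
   px 261.0 191.0
cover px 323.92575589263015 259.22262836788235
```

The scene view shows five cover-like things: small red on the green pedal base at (297, 250), larger red at (185, 273), pink (260, 222), purple (340, 210) and brown (214, 195). The one at (297, 250) fits, since it is red, is the smaller red one, stands on the pedal base and has a 140 x 90 mm roof at z 0.082. I'll confirm it in a crop and work out the approach.

```bash
cat >> h.py <<'E'
from scipy.spatial.transform import Rotation as Ro
def plan(*targets):
    """(x,y,z,heading of tool y in deg) -> shift/0.5, turn/1.5 from the present pose"""
    s=state(); R=Ro.from_quat(np.roll(s["tool_rot"],-1)); p=s["tool_pos"]
    for x,y,z,h in targets:
        h=np.radians(h); Y=np.array([np.cos(h),np.sin(h),0]); Z=np.array([0,0,-1.]); X=np.cross(Y,Z)
        G=Ro.from_matrix(np.stack([X,Y,Z],1))
        d=R.inv().apply(np.array([x,y,z])-p); r=(R.inv()*G).as_rotvec()
        print(np.round(d/.5,3),np.round(r/1.5,3))
    print("t",s["time"],p,"yaw",np.degrees(np.arctan2(*R.apply([0,1,0])[1::-1])),s["contact_force"],s["gripper_width"],s["grasp_force"])
E
python3 - <<'E'
from h import *
f=dict(np.load("scene1.npz"))
save("crop",cv2.resize(f["color"][170:320,130:390],None,fx=3,fy=3,interpolation=cv2.INTER_CUBIC))
plan((.47,.25,.23,66),(.5,.05,.23,72))
E
```

```text
[-0.659 -0.414  0.003] [0.    0.    0.003]
[-0.875 -0.755  0.003] [ 0.     0.    -0.067]
t 0.9 [0.2519 0.572  0.2313] yaw 66.2363076851171 [0.2392 0.4251 0.3888] 0.9988722986127823 0.0
```

View pics/crop.png

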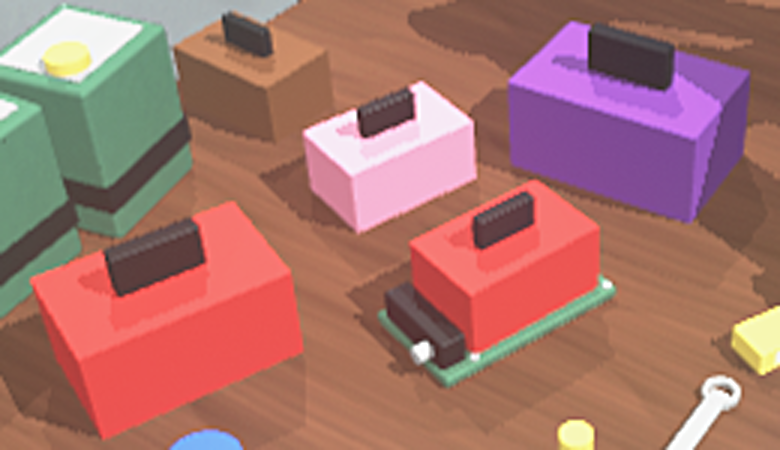

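The crop confirms it: the small red cover, at crop (505, 260), stands on the green base with the black terminal box, which makes it the target. Moving toward it.

jog_arm(motion="100 -0.2 -0.13 0 0 0 0;100 -0.35 -0.23 0 0 0 0;100 -0.5 -0.33 0 0 0 0;100 -0.64 -0.42 0 0 0 0;100 -0.7 -0.5 0 0 0 -0.03")

```text
time: 1.52
tool_pos: [0.4176, 0.305, 0.2316]
tool_rot: [0.0, 0.183, 0.983, 0.0]
contact_force: [1.2, 0.5, -0.5]
gripper_width: 1.0
grasp_force: 0.0
```

```bash
python3 -c "
from h import *
plan((.487,0,.23,72),(.486,-.226,.2,72))"
```

```text
[-0.349 -0.519  0.003] [ 0.     0.    -0.036]
[-0.51  -0.942  0.063] [ 0.     0.    -0.036]
t 1.525 [0.4176 0.305  0.2316] yaw 68.8941959211348 [ 1.1861  0.5042 -0.5341] 0.9995171554085591 0.0
```

jog_arm(motion="100 -0.07 -0.12 0 0 0 0;100 -0.15 -0.23 0 0 0 0;100 -0.22 -0.34 0 0 0 -0.02;100 -0.3 -0.46 0 0 0 -0.03;100 -0.34 -0.52 0 0 0 -0.035")

```text
time: 2.15
tool_pos: [0.4814, 0.0008, 0.2317]
tool_rot: [0.001, 0.158, 0.987, 0.0]
contact_force: [0.0, -0.1, 0.3]
gripper_width: 0.998
grasp_force: 0.0
```

```bash
python3 -c "
from h import *
plan((.486,-.226,.2,72))"
```

```text
[-0.15  -0.428  0.064] [ 0.     0.001 -0.002]
t 2.15 [0.4814 0.0008 0.2317] yaw 71.82409055910016 [ 0.0461 -0.1234  0.2744] 0.9979564188807241 0.0
```

jog_arm(motion="100 -0.04 -0.11 0.01 0 0 0;100 -0.08 -0.22 0.02 0 0 0;100 -0.12 -0.33 0.04 0 0 0;100 -0.15 -0.43 0.06 0 0 0;100 -0.15 -0.43 0.06 0 0 0")

```text
time: 2.78
tool_pos: [0.4845, -0.2275, 0.2003]
tool_rot: [-0.001, 0.16, 0.987, 0.0]
contact_force: [-0.5, 0.9, -0.1]
gripper_width: 1.001
grasp_force: 0.0
```

Run:
```python
from h import *
f=grab_frame("wrist"); save("wrist1",f["color"]); K=f["intrinsics"]; T=f["world_from_camera"]
print(K[0],K[1],T)
# handle from fisheye: dark pixels, ray to plane z=0.114
hsv=cv2.cvtColor(f["color"],cv2.COLOR_RGB2HSV)
print([(r["p"],r["at"]) for r in place_of("wrist","cover_handle")][:3])
def tow(u,v,z):
    x=(u-K[0,2])/K[0,0];y=(v-K[1,2])/K[1,1];th=np.hypot(x,y)
    d=np.array([np.sin(th)*x/th,-np.sin(th)*y/th,-np.cos(th)]); d=T[:3,:3]@d
    return (T[:3,3]+d*(z-T[2,3])/d[2])[:2]
for t,z in (("cover",.082),("cover_handle",.114)):
  for r in cut_out("wrist",t)[:2]:
    m=r["pixels"]; v,u=np.nonzero(m); print(t,r["p"],m.sum(),u.mean(),v.mean(),u.min(),u.max(),v.min(),v.max())
plan((.486,-.226,.088,72))
```

```text
[371.6483   0.     318.1125] [  0.     371.6483 239.6969] [[ 0.3175 -0.9037 -0.2873  0.4117]
 [ 0.9483  0.3025  0.0962 -0.2027]
 [-0.     -0.303   0.953   0.3437]
 [ 0.      0.      0.      1.    ]]
[(0.91, [0.3938, -0.4242, 0.0938]), (0.73, [0.487, -0.2232, 0.0989])]
cover 0.77 11720 163.45196245733788 29.877474402730375 68 317 0 80
cover 0.77 1729 11.079814921920185 224.8097165991903 0 31 179 263
cover_handle 0.98 16941 95.26031521161678 202.20223127324243 32 155 122 285
cover_handle 0.95 1703 11.032295948326484 224.57428068115092 0 31 180 263
[-0.002 -0.004  0.227] [ 0.     0.    -0.001]
t 2.975 [ 0.4857 -0.2239  0.2017] yaw 71.8851270687215 [ 0.1016 -1.0439  1.0016] 0.9992212282182295 0.0
```

View pics/wrist1.png

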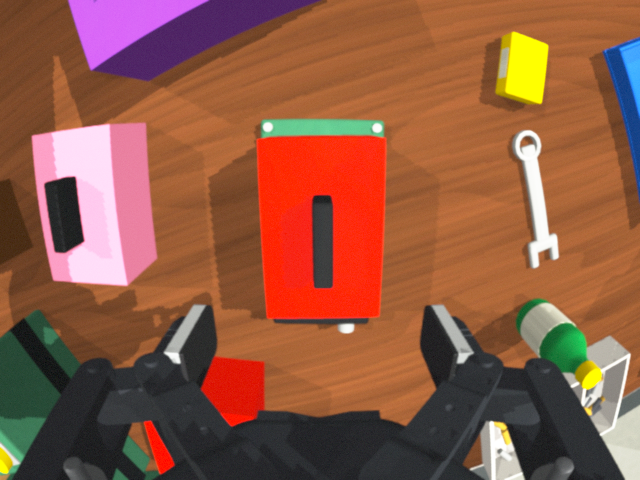

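The wrist view shows the handle at (322, 242), vertical in the picture and centred between the fingers, so the yaw and centring are good. Descending.

jog_arm(motion="100 0 0 0.07 0 0 0;100 0 0 0.14 0 0 0;100 0 0 0.19 0 0 0;100 0 0 0.22 0 0 0;100 0 0 0.225 0 0 0")

```text
time: 3.6
tool_pos: [0.4853, -0.2238, 0.0883]
tool_rot: [-0.0, 0.157, 0.988, 0.0]
contact_force: [-0.5, -0.6, -0.2]
gripper_width: 0.997
grasp_force: 0.0
```

```bash
python3 -c "
from h import *
plan((.485,-.225,.088,72))"
```

```text
[-0.    -0.002  0.001] [ 0.    -0.001 -0.001]
t 3.6 [ 0.4853 -0.2238  0.0883] yaw 71.89541080075186 [-0.4508 -0.6222 -0.1928] 0.9970436829414131 0.0
```

jog_arm(motion="0 0 0 0 0 0 0;0 0 0 0 0 0 0;0 0 0 0 0 0 0;0 0 0 0 0 0 0;0 0 0 0 0 0 0")

```text
time: 4.22
tool_pos: [0.4858, -0.2252, 0.0895]
tool_rot: [0.001, 0.158, 0.987, -0.0]
contact_force: [-0.9, -1.1, 1.7]
gripper_width: 0.148
grasp_force: 59.3
```

jog_arm(motion="0 0 0 0 0 0 0;0 0 0 0 0 0 0;0 0 0 -0.03 0 0 0;0 0 0 -0.06 0 0 0;0 0 0 -0.1 0 0 0")

```text
time: 4.85
tool_pos: [0.4852, -0.2243, 0.1397]
tool_rot: [-0.0, 0.158, 0.987, 0.0]
contact_force: [0.9, -0.2, -0.7]
gripper_width: 0.154
grasp_force: 58.8
```

jog_arm(motion="0 0 0 -0.06 0 0 0;0 0 0 -0.12 0 0 0;0 0 0 -0.18 0 0 0;0 0 0 -0.22 0 0 0;0 0 0 -0.22 0 0 0")

```text
time: 5.48
tool_pos: [0.4864, -0.2252, 0.2514]
tool_rot: [0.002, 0.158, 0.987, -0.001]
contact_force: [0.2, 0.2, -1.6]
gripper_width: 0.15
grasp_force: 58.9
```

```bash
python3 -c "
from h import *
f=grab_frame('scene'); save('lift',f['color'][150:400,200:540]); 
plan((.49,0,.25,85),(.502,.236,.25,98))"
```

```text
[ 0.132  0.43  -0.001] [-0.     0.001 -0.153]
[ 0.256  0.886 -0.002] [-0.     0.001 -0.305]
t 5.525 [ 0.4856 -0.2248  0.2494] yaw 71.82605004761535 [ 0.4698 -0.0691 -1.8166] 0.1516365987031943 58.840434551239014
```

View pics/lift.png

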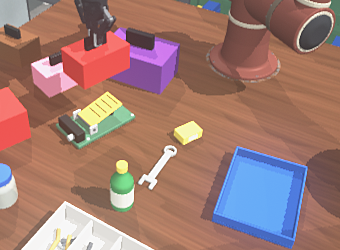

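The cover hangs level in the gripper at crop (97, 60) and the yellow pedal is uncovered at (100, 108). Next I carry it to the tray.

jog_arm(motion="0 0.03 0.08 0 0 0 -0.03;0 0.06 0.17 0 0 0 -0.06;0 0.09 0.26 0 0 0 -0.09;0 0.12 0.35 0 0 0 -0.12;0 0.14 0.43 0 0 0 -0.15")

```text
time: 6.15
tool_pos: [0.4848, 0.0031, 0.2467]
tool_rot: [-0.002, 0.045, 0.999, 0.0]
contact_force: [-0.1, 0.8, -1.8]
gripper_width: 0.149
grasp_force: 58.9
```

jog_arm(motion="0 0.02 0.1 0 0 0 -0.03;0 0.03 0.2 0 0 0 -0.06;0 0.04 0.3 0 0 0 -0.09;0 0.05 0.4 0 0 0 -0.12;0 0.06 0.44 0 0 0 -0.15")

```text
time: 6.78
tool_pos: [0.475, 0.2253, 0.2464]
tool_rot: [-0.002, -0.068, 0.998, -0.0]
contact_force: [0.5, -0.5, -1.5]
gripper_width: 0.148
grasp_force: 59.0
```

```bash
python3 -c "
from h import *
plan((.502,.235,.25,98),(.502,.235,.082,98))"
```

```text
[-0.056  0.012 -0.007] [-0.    -0.003 -0.002]
[-0.057  0.012  0.329] [-0.    -0.003 -0.002]
t 6.775 [0.475  0.2253 0.2464] yaw 97.84736287001617 [ 0.4914 -0.4846 -1.5166] 0.14814649118657577 59.0448921918869
```

jog_arm(motion="0 -0.03 0.01 0 0 0 0;0 -0.056 0.012 0.05 0 0 0;0 -0.056 0.012 0.12 0 0 0;0 -0.056 0.012 0.2 0 0 0;0 -0.056 0.012 0.26 0 0 0")

```text
time: 7.4
tool_pos: [0.5011, 0.2322, 0.1145]
tool_rot: [-0.003, -0.066, 0.998, -0.001]
contact_force: [-0.1, -1.6, -1.6]
gripper_width: 0.151
grasp_force: 59.0
```

```bash
python3 -c "
from h import *
plan((.502,.235,.0815,98))"
```

```text
[-0.003  0.005  0.066] [-0.001 -0.004 -0.005]
t 7.4 [0.5011 0.2322 0.1145] yaw 97.60366194122567 [-0.1454 -1.5712 -1.5989] 0.15067272240136828 59.037482142448425
```

jog_arm(motion="0 0 0 0.02 0 0 0;0 0 0 0.04 0 0 0;0 0 0 0.05 0 0 0;0 0 0 0.058 0 0 0;0 0 0 0.062 0 0 0")

```text
time: 8.02
tool_pos: [0.5038, 0.2329, 0.0883]
tool_rot: [0.0, -0.066, 0.998, 0.0]
contact_force: [0.4, 0.1, -0.7]
gripper_width: 0.147
grasp_force: 59.0
```

```bash
python3 -c "
from h import *
plan((.502,.235,.0815,98))"
```

```text
[0.003 0.005 0.014] [ 0.     0.001 -0.005]
t 8.025 [0.5038 0.2329 0.0883] yaw 97.60713569131747 [ 0.3739  0.128  -0.6837] 0.14733772625669822 59.01091396808624
```

jog_arm(motion="0 0 0 0.003 0 0 0;0 0 0 0.006 0 0 0;0 0 0 0.008 0 0 0;0 0 0 0.008 0 0 0;0 0 0 0.008 0 0 0")

```text
time: 8.65
tool_pos: [0.5034, 0.2328, 0.0839]
tool_rot: [0.0, -0.066, 0.998, 0.0]
contact_force: [0.6, -1.0, -1.0]
gripper_width: 0.149
grasp_force: 59.0
```

```bash
python3 -c "
from h import *
plan((.502,.235,.0815,98))"
```

```text
[0.002 0.005 0.005] [ 0.     0.    -0.005]
t 8.65 [0.5034 0.2328 0.0839] yaw 97.60178192921448 [ 0.5594 -0.9769 -0.9969] 0.1490602470656232 59.011183977127075
```

jog_arm(motion="0 0 0 0.002 0 0 0;0 0 0 0.004 0 0 0;0 0 0 0.006 0 0 0;0 0 0 0.006 0 0 0;0 0 0 0.006 0 0 0")

```text
time: 9.28
tool_pos: [0.5034, 0.2328, 0.0824]
tool_rot: [-0.0, -0.066, 0.998, -0.0]
contact_force: [-5.8, -1.9, 8.1]
gripper_width: 0.149
grasp_force: 60.5
```

Contact with the tray floor is felt, at 8 N. I release here.

jog_arm(motion="30 0 0 0 0 0 0;60 0 0 0 0 0 0;100 0 0 0 0 0 0;100 0 0 0 0 0 0;100 0 0 0 0 0 0")

```text
time: 9.9
tool_pos: [0.5033, 0.2328, 0.0807]
tool_rot: [-0.0, -0.066, 0.998, -0.0]
contact_force: [-0.5, 1.1, 0.2]
gripper_width: 1.0
grasp_force: 0.0
```

jog_arm(motion="100 0 0 -0.04 0 0 0;100 0 0 -0.12 0 0 0;100 0 0 -0.22 0 0 0;100 0 0 -0.32 0 0 0;100 0 0 -0.36 0 0 0")

```text
time: 10.52
tool_pos: [0.505, 0.2333, 0.2666]
tool_rot: [0.004, -0.066, 0.998, 0.001]
contact_force: [0.4, -0.1, -0.8]
gripper_width: 0.999
grasp_force: 0.0
```

Run:
```python
from h import *
f=grab_frame("scene"); save("placed",cv2.resize(f["color"][150:420,200:540],None,fx=2,fy=2)); W=world(f)
for c in ("scene","side"):
    g=f if c=="scene" else grab_frame(c); W=world(g)
    for t in ("cover","pedal","treadle_pad"): print(c,t,[(round(r["p"],2),np.round(r["at"],3).tolist()) for r in place_of(c,t)][:3])
    hsv=cv2.cvtColor(g["color"],cv2.COLOR_RGB2HSV)
    m=(np.linalg.norm(W[...,:2]-[.5,.235],axis=-1)<.12)&((hsv[...,0]<8)|(hsv[...,0]>172))&(hsv[...,1]>110)&(abs(W[...,2]-.075)<.008)
    p=W[m]; A=np.c_[p[:,:2],np.ones(len(p))]; k=np.linalg.lstsq(A,p[:,2],rcond=None)[0]
    print(m.sum(),"roof rect",cv2.minAreaRect(p[:,:2].astype(np.float32)),"z",np.median(p[:,2]),"slopes",k[:2])
    y=(np.linalg.norm(W[...,:2]-[.47,-.22],axis=-1)<.13)&(hsv[...,0]>18)&(hsv[...,0]<36)&(hsv[...,1]>90)&(W[...,2]>.02)&(W[...,2]<.07)
    p=W[y]; print("treadle",y.sum(),cv2.minAreaRect(p[:,:2].astype(np.float32)),"z",np.percentile(p[:,2],[2,50,98]))
plan((.5,0,.24,85))
```

```text
scene cover [(0.97, [0.502, 0.234, 0.001]), (0.96, [0.395, -0.423, 0.0]), (0.95, [0.694, -0.43, -0.004])]
scene pedal [(0.58, [0.484, -0.224, 0.0])]
scene treadle_pad [(0.84, [0.446, -0.214, 0.055])]
1873 roof rect ((0.5045707821846008, 0.2334628403186798), (0.14591412246227264, 0.08935348689556122), 7.257150173187256) z 0.07427806403423054 slopes [-0.0057 -0.0026]
treadle 692 ((0.4841330647468567, -0.22271457314491272), (0.07103921473026276, 0.10404586046934128), 73.08830261230469) z [0.0293 0.0421 0.0568]
side cover [(0.98, [0.504, 0.23, 0.004]), (0.86, [0.238, -0.246, 0.003]), (0.81, [0.392, -0.427, 0.002])]
side pedal [(0.73, [0.485, -0.224, -0.003])]
side treadle_pad [(0.71, [0.454, -0.211, 0.053])]
642 roof rect ((0.5063007473945618, 0.2275909185409546), (0.1441650539636612, 0.10473668575286865), 5.968934535980225) z 0.07515081250545108 slopes [0.0006 0.0212]
treadle 674 ((0.48414283990859985, -0.22540372610092163), (0.07208982110023499, 0.10407751798629761), 71.77637481689453) z [0.0306 0.0449 0.058 ]
[ 0.066 -0.46   0.037] [-0.001 -0.003  0.147]
t 10.925 [0.5024 0.2325 0.2582] yaw 97.60090635499039 [-0.2176 -0.565   0.5562] 1.005390689568901 0.0
```

View pics/placed.png

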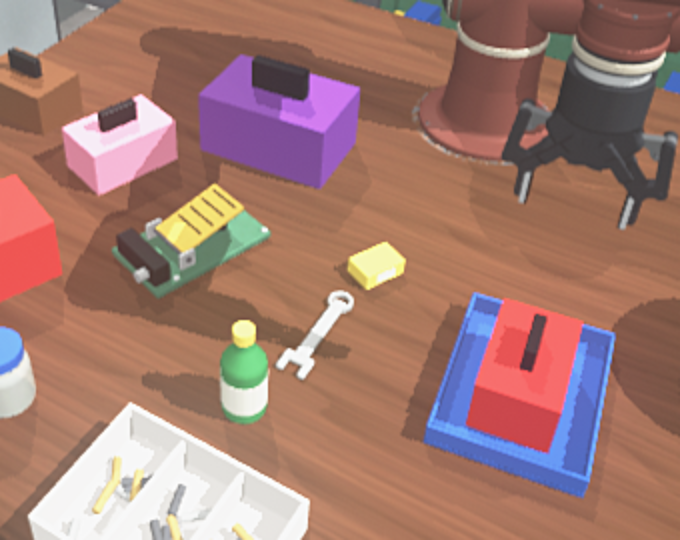

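The picture shows the cover flat in the tray at (530, 370), with roof z 0.075, as it should be on the 5 mm floor. The pedal is up at (200, 217), and the bottle, box and wrench haven't moved. The treadle fit and the two detections put the pad at about (0.448, -0.213, 0.053), so I go there with shut fingers.

jog_arm(motion="100 0 -0.05 0 0 0 0;50 0.02 -0.15 0 0 0 0.04;0 0.04 -0.26 0 0 0 0.08;0 0.06 -0.36 0 0 0 0.12;0 0.066 -0.46 0.03 0 0 0.147")

```text
time: 11.55
tool_pos: [0.501, -0.0011, 0.2458]
tool_rot: [0.001, 0.045, 0.999, -0.0]
contact_force: [-0.2, -0.1, -0.5]
gripper_width: 0.141
grasp_force: 0.0
```

```bash
python3 -c "
from h import *
plan((.448,-.213,.2,72))"
```

```text
[ 0.068 -0.432  0.092] [0.    0.001 0.15 ]
t 11.55 [ 0.501  -0.0011  0.2458] yaw 84.89054905883074 [-0.2179 -0.0976 -0.5198] 0.14094678259752466 0.0
```

jog_arm(motion="0 0.02 -0.11 0 0 0 0.04;0 0.04 -0.22 0.02 0 0 0.08;0 0.06 -0.33 0.04 0 0 0.12;0 0.068 -0.43 0.07 0 0 0.15;0 0.068 -0.432 0.09 0 0 0.15")

```text
time: 12.18
tool_pos: [0.4468, -0.2138, 0.1987]
tool_rot: [-0.001, 0.158, 0.987, 0.0]
contact_force: [0.1, 0.1, 0.2]
gripper_width: -0.001
grasp_force: 0.0
```

```bash
python3 -c "
from h import *
f=grab_frame('wrist'); save('wrist2',f['color'])
print([(r['p'],r['at']) for r in place_of('wrist','treadle_pad')][:3])
plan((.448,-.213,.07,72),(.448,-.213,.034,72))"
```

```text
[(0.63, [0.4475, -0.2164, 0.0505])]
[-0.004 -0.004  0.256] [ 0.001 -0.003  0.   ]
[-0.005 -0.004  0.328] [ 0.001 -0.003  0.   ]
t 12.275 [ 0.447  -0.2111  0.1982] yaw 72.02531040364282 [0.8781 0.025  0.1645] -0.00026000007754507423 0.0
```

View pics/wrist2.png

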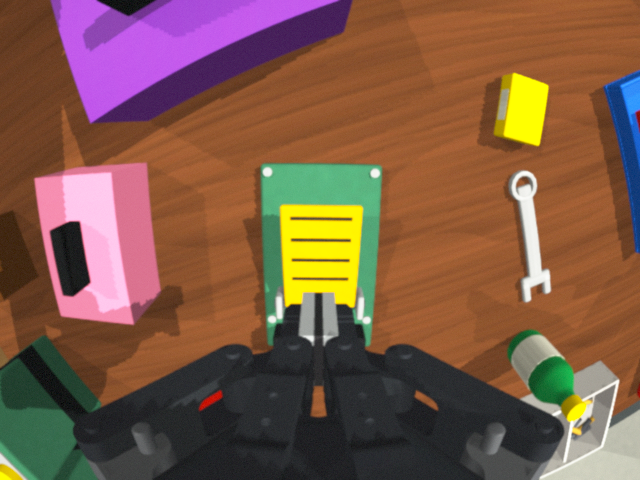

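The wrist view shows the yellow plate at (322, 255), centred sideways on the shut fingers at (320, 315). The pad detection (0.4475, -0.216) agrees with my figure. Descending.

jog_arm(motion="0 0 -0.004 0.08 0 0 0;0 0 -0.004 0.16 0 0 0;0 0 -0.004 0.22 0 0 0;0 0 -0.004 0.25 0 0 0;0 0 -0.004 0.256 0 0 0")

```text
time: 12.9
tool_pos: [0.4477, -0.2126, 0.0723]
tool_rot: [-0.001, 0.155, 0.988, 0.0]
contact_force: [0.1, 0.8, 0.7]
gripper_width: 0.007
grasp_force: 0.0
```

jog_arm(motion="0 0 0 0.02 0 0 0;0 0 0 0.035 0 0 0;0 0 0 0.05 0 0 0;0 0 0 0.06 0 0 0;0 0 0 0.06 0 0 0")

```text
time: 13.52
tool_pos: [0.4474, -0.2138, 0.0434]
tool_rot: [-0.001, 0.156, 0.988, 0.0]
contact_force: [-5.2, 1.8, 7.3]
gripper_width: 0.001
grasp_force: 3.7
```

```bash
python3 -c "
from h import *
plan((.448,-.213,.034,72))"
```

```text
[-0.001  0.002  0.019] [-0.    -0.001  0.001]
t 13.525 [ 0.4474 -0.2138  0.0434] yaw 72.07345385748606 [-5.1672  1.7859  7.277 ] 0.0008845385932094677 3.743978329002857
```

jog_arm(motion="0 0 0 0.005 0 0 0;0 0 0 0.01 0 0 0;0 0 0 0.014 0 0 0;0 0 0 0.018 0 0 0;0 0 0 0.02 0 0 0")

```text
time: 14.15
tool_pos: [0.4469, -0.2137, 0.0351]
tool_rot: [-0.002, 0.156, 0.988, 0.0]
contact_force: [-11.9, 5.3, 22.7]
gripper_width: -0.001
grasp_force: 11.5
```

22.7 N is well above the 11 N needed, so the plate is at its stop. I press slightly more and hold.

jog_arm(motion="0 0 0 0.003 0 0 0;0 0 0 0.003 0 0 0;0 0 0 0.003 0 0 0;0 0 0 0.003 0 0 0;0 0 0 0.003 0 0 0")

```text
time: 14.78
tool_pos: [0.4469, -0.2137, 0.0349]
tool_rot: [-0.003, 0.156, 0.988, 0.0]
contact_force: [-15.4, 7.7, 29.1]
gripper_width: 0.001
grasp_force: 14.0
```

jog_arm(motion="0 0 0 0 0 0 0;0 0 0 0 0 0 0;0 0 0 0 0 0 0;0 0 0 0 0 0 0;0 0 0 0 0 0 0")

```text
time: 15.4
tool_pos: [0.4469, -0.2137, 0.035]
tool_rot: [-0.003, 0.156, 0.988, 0.0]
contact_force: [-14.3, 8.0, 28.9]
gripper_width: 0.0
grasp_force: 14.0
```

Run:
```python
from h import *
for c in ("scene","side"):
    g=grab_frame(c); W=world(g); hsv=cv2.cvtColor(g["color"],cv2.COLOR_RGB2HSV)
    y=(np.linalg.norm(W[...,:2]-[.47,-.22],axis=-1)<.1)&(hsv[...,0]>18)&(hsv[...,0]<36)&(hsv[...,1]>110)&(W[...,2]>.02)&(W[...,2]<.07)
    p=W[y]; s=(p[:,:2]-[.485,-.224])@[.951,-.309]
    k=cv2.fitLine(np.c_[s,p[:,2]].astype(np.float32),cv2.DIST_HUBER,0,.001,.001).ravel(); print(c,len(p),"slope",np.arctan(k[1]/k[0]))
plan()
```

```text
scene 241 slope -0.048455346
side 612 slope -0.03690252
t 15.5 [ 0.447  -0.2137  0.0349] yaw 72.1084216596133 [-15.2754   8.2494  28.2816] -0.0017261663343900837 13.989706858992577
```

The slope is 0.04 rad, so the treadle is at 0.20 on its stop, held for over 1.2 s with a steady force. Releasing smoothly.

jog_arm(motion="0 0 0 -0.015 0 0 0;0 0 0 -0.03 0 0 0;0 0 0 -0.05 0 0 0;0 0 0 -0.1 0 0 0;0 0 0 -0.2 0 0 0")

```text
time: 16.12
tool_pos: [0.4455, -0.2124, 0.1293]
tool_rot: [-0.003, 0.156, 0.988, 0.001]
contact_force: [0.8, -1.1, -0.1]
gripper_width: -0.001
grasp_force: 0.0
```

jog_arm(motion="0 0 0 -0.1 0 0 0;0 0 0 -0.15 0 0 0;0 0 0 -0.15 0 0 0;0 0 0 -0.15 0 0 0;0 0 0 -0.15 0 0 0")

```text
time: 16.75
tool_pos: [0.4466, -0.213, 0.2039]
tool_rot: [-0.002, 0.156, 0.988, 0.001]
contact_force: [0.1, -0.7, -0.5]
gripper_width: -0.001
grasp_force: 0.0
```

Run:
```python
from h import *
for c in ("scene","side"):
    g=grab_frame(c); W=world(g); hsv=cv2.cvtColor(g["color"],cv2.COLOR_RGB2HSV)
    y=(np.linalg.norm(W[...,:2]-[.47,-.22],axis=-1)<.1)&(hsv[...,0]>18)&(hsv[...,0]<36)&(hsv[...,1]>110)&(W[...,2]>.02)&(W[...,2]<.07)
    p=W[y]; s=(p[:,:2]-[.485,-.224])@[.951,-.309]
    k=cv2.fitLine(np.c_[s,p[:,2]].astype(np.float32),cv2.DIST_HUBER,0,.001,.001).ravel(); print(c,len(p),"slope",np.arctan(k[1]/k[0]))
    for t in ("cover","oil_bottle","insert_box","wrench"): print(t,[(round(r["p"],2),np.round(r["at"],3).tolist()) for r in place_of(c,t)][:1])
plan()
```

```text
scene 190 slope -0.2538135
cover [(0.9, [0.365, -0.642, 0.001])]
oil_bottle [(0.81, [0.685, -0.027, 0.003])]
insert_box [(0.85, [0.407, 0.01, 0.003])]
wrench [(0.7, [0.54, -0.006, 0.002])]
side 672 slope -0.23453856
cover [(0.66, [0.237, -0.248, 0.002])]
oil_bottle [(0.73, [0.684, -0.026, 0.003])]
insert_box [(0.88, [0.408, 0.005, 0.0])]
wrench [(0.84, [0.539, -0.006, -0.001])]
t 17.25 [ 0.4477 -0.2136  0.2063] yaw 72.0777366140785 [-0.495   0.4818 -0.5828] -0.0024763293276619676 0.0
```

The pedal is back up, with its slope at 0.24, and the other things are where they were. Handing in.

```bash
python3 -c "
from plant import *
print(job_done())"
```

```text
the job is handed in; nothing more can be done
None
```

The job is handed in at about 17 s (no verdict came back): the red cover stands flat in the blue tray with its handle up, the pedal was held at its stop for over 1.2 s and sprang back up, and the bottle, yellow box and wrench were not moved.

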